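# Put the sawn blanks in the drying box

## Robot

A 6-joint arm with a two-finger parallel gripper is mounted at the origin on the work surface. World frame = base frame: x ahead of the robot, y to its left, z up, the work surface at z = 0. Lengths are in m, angles in rad, forces in N, time in s.
With the tool pointing down it reaches from about 0.35 to 0.775 m from the base axis. Payload 7.3 kg.
Tool frame: the origin (TCP) lies on the centre line of the jaws, within the pads' length; the fingertips stand 11 mm ahead of it and the grasp point (between the pads) lies 8 mm behind it (r.tcp_to_tips is the distance from the TCP to the fingertips, in m); z points along the fingers, y is the line along which they close (so a half turn about z gives the same grasp; the last joint's range is limited). The gripper opens to 92 mm and grips with 3 to 60 N. Pads are 19 mm wide; open, the fingers measure 130 mm over their backs; the gripper's body (75 mm by 190 mm) begins 47 mm behind the grasp point.
Start: joints at [-0.146, 0.342, 1.524, -0, 1.275, -0.146], TCP at [0.525, 0, 0.238] pointing down, gripper open.
Joint ranges: [-2.53, 2.53], [-0.77, 2.02], [0.04, 2.7], [-1, 4.14], [0.28, 2.66], [-3.11, 3.11]. Speed limits (rad/s): [2.57, 2.57, 3.14, 3.14, 3.14, 3.14].

## Interface

Orientations are given as a unit quaternion [w, x, y, z].
In Python, from station import r, viewer, ticket, readout gives the robot as it stands. Calls block until the motion is done:
- r.move_to(position, orientation): joint-space move of the TCP to a pose.
- r.movel(position, feed=0.15, attitude=None, until_force=None): straight line of the TCP; attitude=None keeps the orientation; feed is the mean speed in m/s. With until_force (N) it stops when the force on the tool has changed by that much, and returns True; else False.
- r.goto_joints(angles): joint-space move.
- r.gripper_to(opening): finger opening in m; the grip force is fixed at half the most; returns when the fingers have stopped.
- r.sleep(seconds).
- r.solve_ik(position, orientation): joint angles nearest the present ones, or None.
- viewer.capture(name): name is "scene" or "side" or "wrist"; returns (picture, depth): 420x560x3 uint8, red, green, blue; 420x560 float32, m along the optical axis (not along the pixel's ray), 0 where there is no reading.
- viewer.camera_info(name): a dict with "fx", "fy", "cx", "cy" (pixels), "camera_from_world" (4x4, takes a point from world to camera coordinates). Camera axes: x right, y down, z forward; pixel columns grow to the right and rows downward; lengths in m; the calibration is good to about 2 mm. A picture is of the moment at which its call begins: read the wrist's pose just before it. camera_info takes no time and is no camera call; for the wrist camera it gives the pose at the moment of the call.
A pose or a line that the arm cannot do raises r.MotionError and nothing moves.
- ticket.close_job(): hands the job in; it is judged then, once.
Readings, each from a call of its own:
- readout.read_t(): time.
- readout.read_joint_pos(): joint angles.
- readout.read_joint_vel(): joint speeds.
- readout.read_tau(): joint torques, N m.
- readout.read_ee_pos(): TCP position.
- readout.read_tcp_rot(): TCP orientation.
- readout.read_wrist_force(): force on the tool from outside, world axes, zero at the start.
- readout.read_wrist_torque(): the same for the moment, N m.
- readout.read_width(): finger opening in m.
- readout.read_gripper_force(): force on a finger pad.
Only numpy, scipy, OpenCV 4.12 (cv2) and the standard library are available. Lean on these libraries where they do the work, as an engineer would, in place of code of your own. Each camera call takes 0.05 s, during which the arm holds its last target. There are 200 camera calls.

## Task

Use the flat scraper to lever up the tight, handleless lid of the low drying box (blade under the lid's front edge, fingers off the lid), then stand the lid wide open and leave it standing while you slide every walnut blank on the bench flat through the open front until it is wholly inside, without lifting blanks off the bench. Then lower the lid fully shut, without slamming it, and leave the scraper lying wholly on its black mat; leave the bowl, jar and log where they are.

Things in the scene. Friction and masses are not known exactly. Their poses are not given: they have to be found in the camera images.
- drybox: Fixed drying box, 240 (x) x 156 (y) x 40 mm high, no floor but the bench. Origin: on the bench, mid box; +x from open front to hinged back. Side walls 32 mm high, inner faces y = +/-66, x -115 to 120 mm; back wall's inner face x = 110. Front: an opening 132 mm wide at x = -115, closed by the lid's drop front. Three blanks fit in a row along x, each with its length along y.
- lid (a joint): Lid angle (rad): 0 shut, 1.57 upright, 1.9 stop. Hinged along y at the back (box frame x = 120, z = 36 mm). Panel 245 x 156 x 8 mm, underside 32 mm up; its drop front, 8 mm thick, x = -125 to -117, reaches down to 12 mm above the bench: a slot too low for fingers. 0.18 kg; a stiff hinge (0.30 N m) holds it at any angle; raising takes 2 to 2.5 N at the front edge.
- lid_edge (a point): Middle of the bottom edge of the lid's drop front, under which the blade goes; moves with the lid. With the lid shut it is 12 mm above the bench, at x = -121 mm in the box's frame.
- lid_hinge (a point): Middle of the lid's hinge line; x along the lid as in the box's frame when shut, turning with the lid; it stays in place.
- scraper: Scraper, 175 mm long, 120 g: beech handle 100 x 26 x 24 mm high (x -87.5 to 12.5 mm) with a brass collar (x 10 to 22, 30 wide), and a steel blade 45 mm wide, 3 mm thick (x 9.5 to 87.5, z 3 to 6 mm). Origin: under the middle of its length, at the underside; x points to the blade's tip, z up. It starts lying flat on the mat.
- scraper_tip (a point): Middle of the front edge of the scraper's blade, 87.5 mm ahead of its origin, 4.5 mm up.
- scraper_butt (a point): Middle of the rear end of the scraper's handle, 87.5 mm behind its origin, 12 mm up.
- mat: The scraper's place: a fixed black rubber mat 240 mm (x) x 100 mm (y), paper thin and level with the bench. Origin: its centre.
- blank1: A sawn walnut blank: a dark flat block 110 mm (its x) x 66 mm (its y) x 26 mm high, about 140 g, pale waxed ends, lying flat on the bench. Origin: centre of its underside. It can be pinched across the 66 mm, with the fingers beside it, or pushed along the bench. Two or three blanks are present.
- blank2: A sawn walnut blank: a dark flat block 110 mm (its x) x 66 mm (its y) x 26 mm high, about 140 g, pale waxed ends, lying flat on the bench. Origin: centre of its underside. It can be pinched across the 66 mm, with the fingers beside it, or pushed along the bench. Two or three blanks are present.
- blank3: A sawn walnut blank: a dark flat block 110 mm (its x) x 66 mm (its y) x 26 mm high, about 140 g, pale waxed ends, lying flat on the bench. Origin: centre of its underside. It can be pinched across the 66 mm, with the fingers beside it, or pushed along the bench. Two or three blanks are present.
- bowl: Bystander: a turned wooden bowl, 130 mm across, 50 mm high. Origin: centre of its underside. Leave alone.
- waxjar: Bystander: a jar of wax, 64 mm across, 75 mm high. Origin: centre of its underside. Leave alone.
- log: Bystander: a short log, 70 mm thick, 130 mm long, lying. Origin: at its underside, middle of its length. Leave alone.
There are look-alikes about, which are no part of the job. Of the things that look like the scraper, take the one that is nearest to the robot's base at the start.

How it is judged:
By the outcome, as a careful person would: the job done as asked, in the order asked, and still so for the second after the job is handed in, with the robot touching nothing.
Of blank1, blank2, blank3 only 2 to 3 are there at a start; the rules pass over those that are not, and their reading is None.
At some moment in a run one of blank1, blank2, blank3, scraper may be knocked a few centimetres aside while the robot is not near it.
Once in a run the grip may slacken for a moment while it holds something.
It also fails if it takes over 210 s, if anything falls off the work surface, if the arm or the gripper's body presses on something with over 40 N, if the wrist force passes 120 N, or if a joint passes its speed limit or range.

## Working session

There is one attempt and no reset: what is moved stays moved. The work goes in short steps, each a Python script; the robot and the scene stay as the last script left them, time stands still between calls to the robot, and variables do not carry over. Pictures are saved under pics/ and viewed, at most 14 in all, crops included, and the job is handed in when it is done.

```bash
ls; mkdir -p pics
cat > h.py <<'E'
import numpy as np, cv2
from station import r, viewer, ticket, readout
def cap(n,f):
    p,d=viewer.capture(n); cv2.imwrite('pics/'+f+'.png',p[:,:,::-1]); np.savez('pics/'+f,p=p,d=d,T=viewer.camera_info(n)['camera_from_world']); return p,d
def world(n,d,T=None):
    i=viewer.camera_info(n); T=i['camera_from_world'] if T is None else T
    v,u=np.mgrid[:d.shape[0],:d.shape[1]]
    c=np.stack([(u-i['cx'])/i['fx']*d,(v-i['cy'])/i['fy']*d,d,np.ones_like(d)],-1)
    return (c@np.linalg.inv(T).T)[...,:3]
def ray(n,uv,z,T=None):
    i=viewer.camera_info(n); T=i['camera_from_world'] if T is None else T
    Ti=np.linalg.inv(T); uv=np.atleast_2d(uv)
    d=np.c_[(uv[:,0]-i['cx'])/i['fx'],(uv[:,1]-i['cy'])/i['fy'],np.ones(len(uv))]@Ti[:3,:3].T
    o=Ti[:3,3]; return o+d*((z-o[2])/d[:,2])[:,None]
E
python3 - <<'E'
from h import *
for n in('scene','side'):
    cap(n,n+'0'); i=viewer.camera_info(n); print(n,i['fx'],np.linalg.inv(i['camera_from_world']).round(3).tolist())
a=np.vstack([cv2.imread('pics/scene0.png'),])
E
```

```text
pics
scene 432.6414374670345 [[0.175, 0.554, -0.814, 1.502], [0.984, -0.08, 0.157, -0.187], [0.022, -0.828, -0.56, 0.701], [0.0, 0.0, 0.0, 1.0]]
side 477.82854342867415 [[0.929, -0.24, 0.283, 0.171], [-0.371, -0.63, 0.682, -0.915], [0.014, -0.738, -0.674, 0.943], [0.0, 0.0, 0.0, 1.0]]
```

View pics/scene0.png

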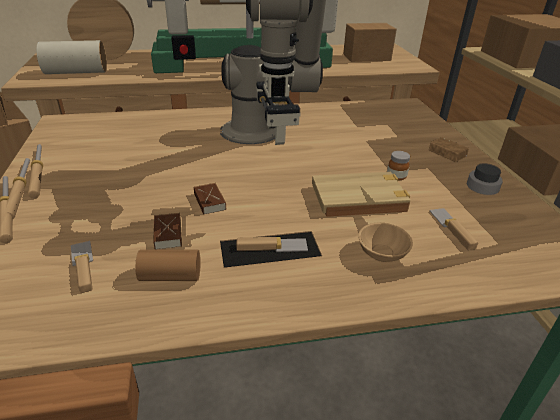

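View pics/side0.png

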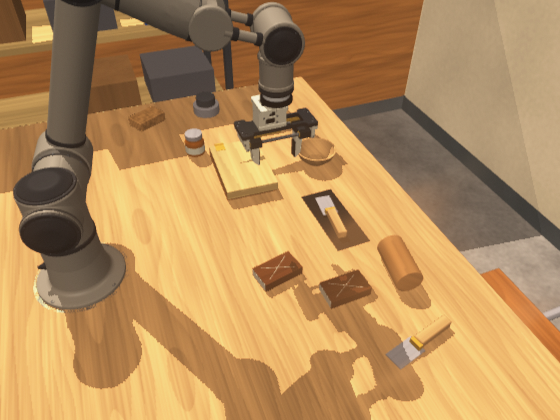

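The scene view shows the shut box at (360,193), hinges on its right (+y). Its front faces two walnut blanks at (209,197) and (168,231), and the scraper is on the mat at (270,245). The look-alike scrapers are at (83,265) and (455,228). Next I'll measure these.

```bash
cat > m.py <<'E'
from h import *
def comps(n,f,zl,zh,mn=60):
    z=np.load(f'pics/{f}.npz'); W=world(n,z['d'],z['T']); p=z['p']
    m=((W[...,2]>zl)&(W[...,2]<zh)&(z['d']>0)&(W[...,0]>.3)&(W[...,0]<1.1)&(abs(W[...,1])<.65)).astype(np.uint8)
    k,l,s,c=cv2.connectedComponentsWithStats(m)
    for j in range(1,k):
        if s[j,4]<mn: continue
        q=W[l==j]; rc=cv2.minAreaRect((q[:,:2]*1000).astype(np.float32))
        print(n,c[j].round(),s[j,4],'rgb',p[l==j].mean(0).round(),'z',np.percentile(q[:,2],[5,50,95]).round(4),'ctr',np.round(rc[0],1),'size',np.round(rc[1],1),'ang',round(rc[2],1))
if __name__=='__main__':
    for n in('scene','side'):
        for zl,zh in((.021,.029),(.035,.047),(.008,.03)): print(zl);comps(n,n+'0',zl,zh)
    z=np.load('pics/side0.npz');p=z['p'].astype(int);W=world('side',z['d'],z['T'])
    for n in('scene','side'):
        z=np.load(f'pics/{n}0.npz');p=z['p'].astype(int);W=world(n,z['d'],z['T'])
        m=(p.max(-1)<50)&(abs(W[...,2])<.006)&(W[...,0]>.5)&(W[...,0]<1)&(abs(W[...,1])<.3)
        k,l,s,c=cv2.connectedComponentsWithStats(m.astype(np.uint8)); j=1+s[1:,4].argmax()
        print('mat',s[j],cv2.minAreaRect((W[l==j][:,:2]*1000).astype(np.float32)))
E
python3 m.py
```

```text
0.021
scene [479. 185.] 62 rgb [73. 69. 66.] z [0.0221 0.0252 0.0283] ctr [516.6 623.9] size [78.1 21.9] ang 26.5
scene [209. 196.] 474 rgb [86. 58. 40.] z [0.0236 0.0273 0.0287] ctr [ 462.4 -177.7] size [115.3  66.4] ang 12.0
scene [360. 205.] 231 rgb [80. 55. 34.] z [0.0214 0.025  0.0287] ctr [566.6 218.1] size [280.7 123.6] ang 58.1
scene [167. 228.] 660 rgb [63. 42. 30.] z [0.0241 0.0272 0.0287] ctr [ 596.7 -290.1] size [116.3  65.6] ang 1.5
scene [462. 231.] 275 rgb [153. 123.  86.] z [0.0217 0.0252 0.0275] ctr [719.6 456.9] size [109.9  31. ] ang 3.3
scene [385. 240.] 229 rgb [126.  99.  69.] z [0.0216 0.0254 0.0286] ctr [735.3 237.8] size [97.6 61.7] ang 61.3
scene [258. 241.] 327 rgb [161. 129.  90.] z [0.0215 0.0248 0.0274] ctr [683.1 -67.6] size [106.3  30.1] ang 82.6
scene [ 83. 270.] 388 rgb [161. 129.  91.] z [0.0217 0.025  0.027 ] ctr [ 724. -471.] size [113.   27.8] ang 15.3
scene [167. 279.] 109 rgb [75. 54. 34.] z [0.0222 0.0255 0.0285] ctr [ 784.5 -285.8] size [127.9   5.2] ang 81.2
0.035
scene [398. 168.] 77 rgb [88. 61. 38.] z [0.0357 0.0407 0.0459] ctr [415.  408
[... 4064 characters left out ...]
42.9 -342.5] size [ 6.1 65.4] ang 80.2
side [426. 334.] 709 rgb [214. 168. 104.] z [0.0084 0.0237 0.0278] ctr [ 707.1 -474.4] size [152.8  45.1] ang 14.0
side [399. 358.] 104 rgb [143. 123. 111.] z [0.0081 0.0089 0.0109] ctr [ 622.3 -496.4] size [33.6 43.3] ang 17.7
mat [ 220  232  101   35 1480] ((690.5873413085938, -40.721282958984375), (99.86461639404297, 238.41090393066406), 1.2631866931915283)Traceback (most recent call last):
  File "m.py", line 17, in <module>
    k,l,s,c=cv2.connectedComponentsWithStats(m.astype(np.uint8)); j=1+s[1:,4].argmax()
                                                                      ~~~~~~~~~~~~~~^^
ValueError: attempt to get argmax of an empty sequence
```

```bash
cat >> h.py <<'E'
from scipy.spatial.transform import Rotation as Ro
B=np.array([.5085,.2547]); YB=np.deg2rad(87.1)
def q(a):  # tool down, closing line at world angle a (half-turn free, nearest for joint 6)
    best=None
    for b in(a,a+np.pi):
        y=np.array([np.cos(b),np.sin(b),0]); z=np.array([0,0,-1.]); 
        o=Ro.from_matrix(np.c_[np.cross(y,z),y,z]).as_quat()[[3,0,1,2]]
        d=abs(o@np.array(readout.read_tcp_rot()))
        if best is None or d>best[0]: best=(d,o)
    return best[1]
def bx(x,y,z): # box frame -> world
    c,s=np.cos(YB),np.sin(YB); return np.array([B[0]+c*x-s*y,B[1]+s*x+c*y,z])
def st(m=''):
    print(m,round(readout.read_t(),1),np.round(readout.read_ee_pos(),4),'F',np.round(readout.read_wrist_force(),1),'w',round(readout.read_width(),4))
E
python3 - <<'E'
from h import *
a=np.deg2rad(82.9); g=np.array([.6865,-.030])-.005*np.array([np.cos(a),np.sin(a)])
o=q(a-np.pi/2)
r.gripper_to(.06)
r.move_to([*g,.10],o); r.movel([*g,.016],feed=.1); st('down')
r.gripper_to(.0); st('grip')
r.movel([*g,.046],feed=.05); st('up')
cap('side','s1'); cap('scene','c1')
r.move_to(bx(-260,0,0)*[1,1,0]+[0,0,.07] if 0 else bx(-.26,0,.07),q(YB-np.pi/2)); st('front')
r.movel(bx(-.26,0,.025),feed=.1)
cap('side','s2'); cap('scene','c2')
import cv2
a=cv2.imread('pics/side0.png')*0
a=np.hstack([cv2.resize(cv2.imread('pics/s2.png')[100:300,150:400],None,fx=1.6,fy=1.6),cv2.resize(cv2.imread('pics/c2.png')[130:330,180:430],None,fx=1.6,fy=1.6)])
cv2.imwrite('pics/v2.png',a)
E
```

```text
down 2.7 [ 0.6865 -0.0351  0.0168] F [-0.2 -0.5  0.4] w 0.0597
grip 3.3 [ 0.6859 -0.035   0.0161] F [ 0.1 -0.   1.2] w 0.0258
up 4.1 [ 0.6857 -0.0349  0.0459] F [ 0.8 -1.1 -2.7] w 0.0256
front 5.0 [ 0.4972 -0.0053  0.0705] F [ 0.5 -0.2 -1.5] w 0.026
```

View pics/v2.png

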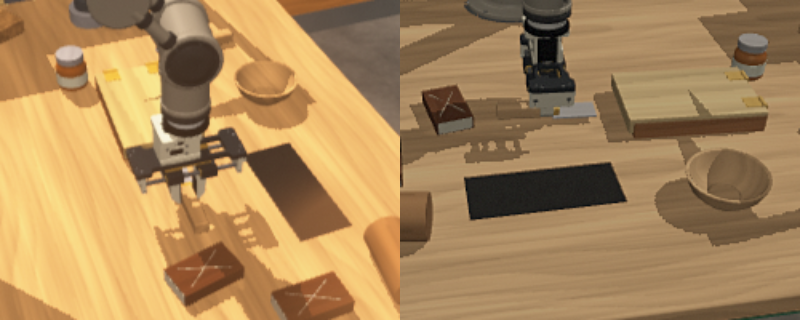

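The scraper is held level, pointing at the box front, with the blade at (575,110) in the right crop and the grip just behind the collar. I'll check the blade's height and tip numerically, then insert.

Run:
```python
from h import *
z=np.load('pics/c2.npz'); W=world('scene',z['d'],z['T']); c,s=np.cos(YB),np.sin(YB)
D=W[...,:2]-B; X=D[...,0]*c+D[...,1]*s; Y=-D[...,0]*s+D[...,1]*c; Z=W[...,2]
m=(z['d']>0)&(abs(Y)<.035)&(Z>.008)&(Z<.05)
for lo in np.arange(-.36,-.13,.01):
    k=m&(X>lo)&(X<lo+.01)
    if k.sum()>3: print(round(lo,3),k.sum(),'z med',np.median(Z[k]).round(4),'max',np.percentile(Z[k],90).round(4),'y',Y[k].min().round(3),Y[k].max().round(3))
```

```text
-0.35 32 z med 0.0301 max 0.0352 y -0.016 0.012
-0.34 39 z med 0.0321 max 0.0356 y -0.015 0.009
-0.33 40 z med 0.0308 max 0.035 y -0.016 0.01
-0.32 38 z med 0.0324 max 0.0354 y -0.015 0.011
-0.31 40 z med 0.029 max 0.0353 y -0.018 0.008
-0.3 36 z med 0.0315 max 0.0353 y -0.016 0.008
-0.29 22 z med 0.024 max 0.0316 y -0.016 -0.008
-0.28 24 z med 0.0255 max 0.0361 y -0.031 -0.008
-0.27 23 z med 0.035 max 0.0427 y -0.033 -0.019
-0.26 19 z med 0.0335 max 0.0412 y -0.034 -0.016
-0.25 21 z med 0.0216 max 0.029 y -0.024 -0.011
-0.24 24 z med 0.0169 max 0.0221 y -0.023 0.009
-0.23 25 z med 0.0162 max 0.0185 y -0.024 0.011
-0.22 29 z med 0.0169 max 0.0185 y -0.026 0.012
-0.21 29 z med 0.017 max 0.0179 y -0.022 0.02
-0.2 33 z med 0.017 max 0.0181 y -0.024 0.02
-0.19 32 z med 0.0167 max 0.0183 y -0.024 0.022
-0.18 26 z med 0.0177 max 0.0188 y -0.021 0.022
```

```bash
cat >> h.py <<'E'
L=.0925 # tcp to tip along the scraper
def lift(th,ins):
    c,s=np.cos(th),np.sin(th); P=np.array([.120-.237*c-.024*s,.036+.237*s-.024*c])
    return bx(P[0]-(L-ins),0,P[1]+.0100)
def push(th,rho):
    c,s=np.cos(th),np.sin(th); return bx(.120-rho*c-.004*s-L,0,.036+rho*s-.004*c+.0115)
E
python3 - <<'E'
from h import *
r.movel(bx(-.26,0,.018),feed=.05); st('low')
print(r.movel(bx(-.117-(L-.035),0,.018),feed=.05,until_force=4)); st('in')
r.movel(bx(-.117-(L-.035),0,.022),feed=.03); st('touch')
for t in (3,7,12,18,24):
    th=np.deg2rad(t); r.movel(lift(th,min(.035,.020/np.sin(th)-.003)),feed=.06); st(t)
cap('scene','c3');cap('side','s3')
a=np.hstack([cv2.resize(cv2.imread('pics/s3.png')[100:300,150:400],None,fx=1.6,fy=1.6),cv2.resize(cv2.imread('pics/c3.png')[110:310,220:470],None,fx=1.6,fy=1.6)])
cv2.imwrite('pics/v3.png',a)
E
```

```text
low 6.0 [ 0.4952 -0.0049  0.0179] F [ 0.1  0.2 -1.2] w 0.0262
False
in 7.8 [0.4997 0.0802 0.018 ] F [ 0.  -0.2 -2.2] w 0.0259
touch 8.1 [0.4998 0.0803 0.0222] F [-0.5  0.2 -0.4] w 0.0256
3 8.5 [0.5    0.0795 0.0351] F [ 0.6 -0.2 -0.9] w 0.0258
7 8.9 [0.5    0.0793 0.0516] F [ 0.7 -1.4 -0.6] w 0.0255
12 9.4 [0.5    0.0807 0.0723] F [-0.1 -0.1 -0.8] w 0.0261
18 9.9 [0.5002 0.0847 0.0968] F [-1.   0.9 -1.3] w 0.0257
24 10.5 [0.5005 0.0913 0.1209] F [-0.6 -0.3 -1.8] w 0.025
```

View pics/v3.png

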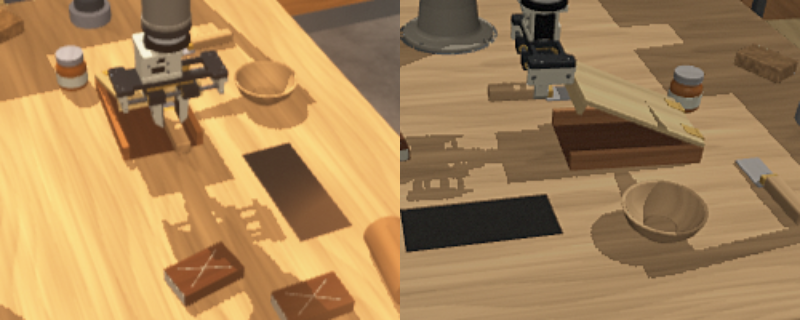

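The lid rides on the blade at about 24°, with its front edge at (575,95) in the right crop, and the scraper has stayed level. I'll carry on to upright.

Run:
```python
from h import *
for t in (30,36,42,48):
    th=np.deg2rad(t); r.movel(lift(th,min(.035,.020/np.sin(th)-.003)),feed=.06); st(t)
for t in np.arange(52,102,6):
    r.movel(push(np.deg2rad(t),.220-.035*(t-52)/48),feed=.06); st(t)
cap('scene','c4');cap('side','s4')
a=np.hstack([cv2.resize(cv2.imread('pics/s4.png')[60:260,150:400],None,fx=1.6,fy=1.6),cv2.resize(cv2.imread('pics/c4.png')[70:270,220:470],None,fx=1.6,fy=1.6)])
cv2.imwrite('pics/v4.png',a)
```

```text
30 11.2 [0.501  0.1004 0.1442] F [-1.   0.5 -0.8] w 0.0255
36 11.7 [0.5014 0.1076 0.1664] F [ 0.2  0.6 -1.7] w 0.0257
42 12.3 [0.5019 0.1171 0.1873] F [ 0.8 -0.9 -1.7] w 0.0259
48 12.8 [0.5024 0.1299 0.2065] F [ 0.3  1.1 -0.7] w 0.0257
52 13.2 [0.5032 0.1441 0.2188] F [-0.3 -0.5 -0.5] w 0.0254
58 13.8 [0.504  0.1652 0.2284] F [0.2 0.6 0.1] w 0.0257
64 14.3 [0.505  0.1867 0.2357] F [ 0.2 -0.  -0.2] w 0.026
70 14.8 [0.5061 0.2083 0.2405] F [-0.2  0.3 -1.8] w 0.0257
76 15.3 [0.5071 0.2299 0.2429] F [-0.   0.1 -0.9] w 0.0256
82 15.8 [0.5082 0.2512 0.243 ] F [ 0.6  0.4 -1.2] w 0.0258
88 16.4 [0.5092 0.2719 0.2408] F [-0.2  0.1 -2. ] w 0.0256
94 16.8 [0.5102 0.2918 0.2364] F [-0.4  0.2 -0.8] w 0.0259
100 17.3 [0.5111 0.3107 0.23  ] F [ 0.7 -0.3 -1.2] w 0.0257
```

View pics/v4.png

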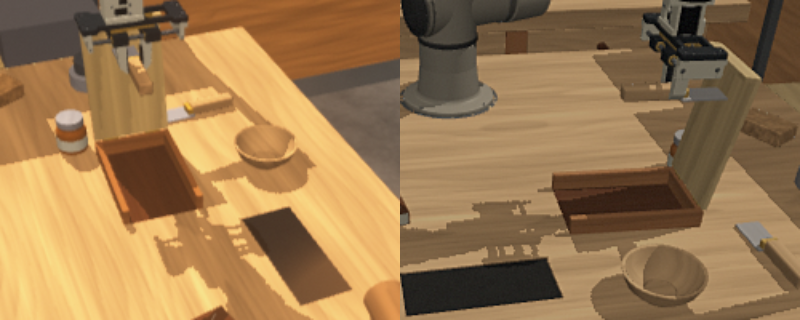

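The lid stands just past upright, at (715,130) in the right crop, and the box is open and empty. Now I'll return the scraper to its mat.

Run:
```python
from h import *
from m import comps
p=np.array(readout.read_ee_pos()); d=bx(-.13,0,0)-bx(0,0,0)
r.movel(p+d,feed=.15); 
a=np.deg2rad(90); g=np.array([.690,-.040-.005])
o=q(a-np.pi/2)
r.move_to([*g,.07],o); r.movel([*g,.025],feed=.1); print(r.movel([*g,.0155],feed=.02,until_force=3)); st('placed')
r.gripper_to(.05); r.movel([*g,.15],feed=.15); r.move_to([.55,-.02,.3],o); st('up')
cap('scene','c5');cap('side','s5')
for n,f in(('scene','c5'),('side','s5')):
    comps(n,f,.021,.029); print(); comps(n,f,.1,.3)
```

```text
True
placed 20.8 [ 0.69   -0.0451  0.0162] F [-0.5 -0.   5.5] w 0.0254
up 23.3 [ 0.5503 -0.0201  0.2987] F [-0.1  0.1  0.5] w 0.0501
scene [360. 182.] 202 rgb [77. 51. 31.] z [0.0216 0.0251 0.0287] ctr [452.4 277.1] size [256.7 109.5] ang 59.3
scene [209. 196.] 467 rgb [90. 61. 42.] z [0.0231 0.0273 0.0288] ctr [ 463.2 -177.8] size [115.3  66.6] ang 12.3
scene [368. 207.] 195 rgb [82. 54. 33.] z [0.0215 0.025  0.0286] ctr [585.9 251.8] size [235.4  12.4] ang 86.5
scene [149. 227.] 653 rgb [64. 42. 29.] z [0.0232 0.0271 0.0287] ctr [ 586.1 -333.3] size [115.   66.1] ang 1.7
scene [462. 231.] 283 rgb [155. 124.  87.] z [0.022  0.0252 0.0275] ctr [720.3 456.3] size [109.8  31.7] ang 4.4
scene [385. 240.] 228 rgb [127. 101.  70.] z [0.0213 0.0253 0.0286] ctr [734.2 237.6] size [98.8 62.7] ang 61.6
scene [254. 243.] 336 rgb [161. 130.  90.] z [0.0215 0.0249 0.0272] ctr [690.9 -77.8] size [107.9  29.7] ang 89.3
scene [ 82. 271.] 378 rgb [161. 129.  91.] z [0.0218 0.025  0.0272] ctr [ 723.3 -471.7] size [110.9  26. ] ang 13.9
scene [168. 279.] 113 rgb [77. 55. 35.] z [0.022  0.0252 0.0286] ctr [ 784.2 -285.2] size [130.    7.3] ang 82.8

scene [420. 137.] 2254 rgb [101.  85.  58.] z [0.1108 0.1995 0.2813] ctr [514.8 397.5] size [ 40.8 163.9] ang 87.6
side [316. 150.] 124 rgb [195. 140.  83.] z [0.0214 0.0251 0.0285] ctr [764.5 254.6] size [55.3 95.3] ang 60.6
side [340. 221.] 249 rgb [232. 180. 107.] z [0.0219 0.0255 0.0282] ctr [689.1 -77. ] size [ 28.5 112.3] ang 0.4
side [277. 268.] 724 rgb [151.  93.  54.] z [0.0234 0.0271 0.0287] ctr [ 461.9 -176.2] size [112.8  68.7] ang 11.5
side [349. 301.] 868 rgb [131.  84.  48.] z [0.0237 0.0272 0.0288] ctr [ 584.6 -331.8] size [110.9  69.3] ang 2.2
side [432. 329.] 441 rgb [230. 180. 106.] z [0.022  0.0252 0.0279] ctr [ 720.3 -471.1] size [110.   27.1] ang 14.7

side [225.  96.] 2739 rgb [166. 128.  75.] z [0.1097 0.1995 0.2813] ctr [515.1 399. ] size [ 45.8 157.4] ang 87.0
```

View pics/c5.png

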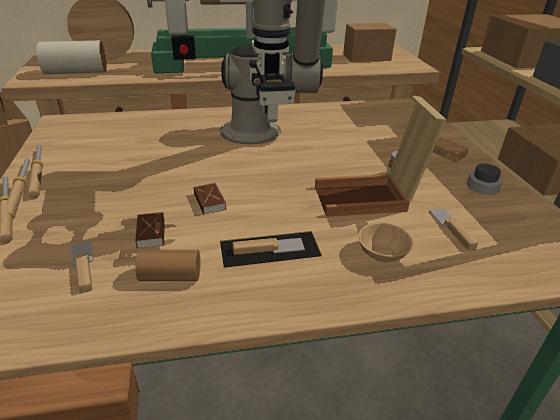

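Blank 2 has been knocked to about (586,-333) mm; the scraper is back within its mat at (270,246) and the lid is standing. I'll slide in blank 1 first.

```bash
cat > sl.py <<'E'
from h import *
def slide(c,ang,xin,xpre=-.21):
    a=np.deg2rad(ang+90); o=q(a)
    r.gripper_to(.09)
    r.move_to([*c,.12],o); r.movel([*c,.0155],feed=.12); r.gripper_to(.05); st('grip')
    z=readout.read_ee_pos()[2]
    r.movel(bx(xpre,0,z),feed=.10,attitude=q(YB)); st('pre')
    cap('scene','pre%d'%(xin*1000))
    print(r.movel(bx(xin,0,z),feed=.07,until_force=15)); st('in')
def free(h=.15):
    p=np.array(readout.read_ee_pos()); r.gripper_to(.076); r.movel([p[0],p[1],h],feed=.12); st('free')
E
python3 - <<'E'
from sl import *
slide([.4625,-.177],11.8,.012); free(.12)
p=np.array(readout.read_ee_pos()); r.movel(p+bx(-.3,0,.1)-bx(0,0,0),feed=.25)
from m import comps
cap('scene','c6'); comps('scene','c6',.021,.029)
cap('side','s6'); comps('side','s6',.021,.029)
E
```

```text
grip 26.7 [ 0.4626 -0.177   0.0158] F [-0.4  0.4  3.6] w 0.0659
pre 29.1 [0.4978 0.045  0.0158] F [-0.5 -2.1  4.5] w 0.0656
False
in 32.5 [0.5085 0.2672 0.0158] F [-0.6 -3.9  5.5] w 0.066
free 34.0 [0.508  0.267  0.1192] F [-0.2  0.3  0.3] w 0.0762
scene [363. 188.] 592 rgb [63. 41. 26.] z [0.0222 0.027  0.0288] ctr [497.1 251.4] size [230.9 130.4] ang 85.2
scene [478. 185.] 69 rgb [74. 70. 66.] z [0.0214 0.0247 0.0286] ctr [516.  622.5] size [79.1 26.4] ang 24.6
scene [368. 207.] 197 rgb [81. 54. 33.] z [0.0213 0.0248 0.0284] ctr [584.4 250.3] size [233.1  15.2] ang 86.4
scene [149. 227.] 667 rgb [77. 51. 35.] z [0.0236 0.0272 0.0287] ctr [ 585.4 -333.2] size [114.4  66.3] ang 2.0
scene [462. 231.] 280 rgb [156. 125.  88.] z [0.0216 0.0252 0.0277] ctr [720.2 455.3] size [110.1  27.9] ang 2.8
scene [386. 240.] 225 rgb [127. 100.  70.] z [0.0214 0.0255 0.0285] ctr [736.4 239.5] size [95.  61.2] ang 60.2
scene [255. 243.] 333 rgb [162. 130.  91.] z [0.0217 0.0249 0.0273] ctr [691.8 -77.3] size [ 29.4 109.2] ang 0.8
scene [ 82. 270.] 392 rgb [163. 131.  92.] z [0.0218 0.0249 0.0272] ctr [ 722.7 -471.9] size [111.   26.5] ang 13.3
scene [166. 279.] 114 rgb [77. 55. 35.] z [0.0221 0.0249 0.0283] ctr [ 784.2 -286.8] size [126.8   4.4] ang 81.4
side [236. 148.] 86 rgb [111.  67.  37.] z [0.0216 0.025  0.0283] ctr [526.1 358.4] size [ 59.2 144. ] ang 62.2
side [316. 150.] 116 rgb [194. 139.  82.] z [0.0215 0.025  0.0286] ctr [765.6 253.8] size [52.  95.4] ang 64.7
side [240. 165.] 324 rgb [92. 56. 34.] z [0.0221 0.0272 0.0288] ctr [507.1 268.2] size [ 74.7 110.1] ang 87.6
side [340. 221.] 240 rgb [231. 178. 105.] z [0.022  0.0255 0.0285] ctr [689.2 -77.5] size [108.3  28.5] ang 88.8
side [349. 301.] 878 rgb [140.  89.  52.] z [0.0233 0.0271 0.0288] ctr [ 585.  -331.5] size [113.2  70.4] ang 2.6
side [431. 330.] 461 rgb [235. 184. 107.] z [0.0216 0.025  0.0278] ctr [ 720.7 -471.4] size [111.5  28.5] ang 13.1
```

View pics/s6.png

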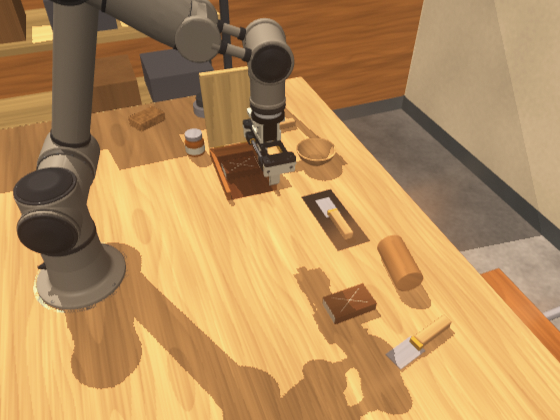

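Blank 1 lies inside the box at (240,165). Now blank 2.

Run:
```python
from sl import *
slide([.585,-.332],2.1,-.068); free(.12)
p=np.array(readout.read_ee_pos()); r.movel(p+bx(-.2,0,.2)-bx(0,0,0),feed=.25)
cap('scene','c7'); cap('side','s7')
for n,f in(('scene','c7'),('side','s7')):
    z=np.load(f'pics/{f}.npz'); W=world(n,z['d'],z['T']); c,s=np.cos(YB),np.sin(YB)
    D=W[...,:2]-B; X=D[...,0]*c+D[...,1]*s; Y=-D[...,0]*s+D[...,1]*c; Z=W[...,2]
    k=(abs(Y)<.061)&(X>-.2)&(X<.1)&(Z>.022)&(Z<.03)
    kk,l,ss,cc=cv2.connectedComponentsWithStats(k.astype(np.uint8))
    for j in range(1,kk):
        if ss[j,4]>40: print(n,ss[j,4],'X',X[l==j].min().round(3),X[l==j].max().round(3),'Y',Y[l==j].min().round(3),Y[l==j].max().round(3))
    k=(abs(Y)<.075)&(X>.05)&(X<.25)&(Z>.1)&(Z<.3)
    f=np.polyfit(Z[k],X[k],1); print('lid deg',90+np.degrees(np.arctan(f[0])), 'top',Z[k].max())
a=np.hstack([cv2.resize(cv2.imread('pics/s7.png')[60:260,150:400],None,fx=1.6,fy=1.6),cv2.resize(cv2.imread('pics/c7.png')[90:290,220:470],None,fx=1.6,fy=1.6)])
cv2.imwrite('pics/v7.png',a)
```

```text
grip 38.8 [ 0.5851 -0.3321  0.0159] F [-0.3 -0.3  1.6] w 0.0659
pre 42.8 [0.4974 0.0454 0.0158] F [ 0.9 -2.6  4.8] w 0.0661
False
in 45.0 [0.5039 0.1867 0.0158] F [-0.9 -5.3  8.3] w 0.0659
free 46.5 [0.5034 0.1866 0.1193] F [ 0.2 -0.2 -0.1] w 0.0759
scene 456 X -0.016 0.052 Y -0.055 0.06
scene 463 X -0.103 -0.036 Y -0.057 0.058
lid deg 97.21382324923576 top 0.2845109537369223
side 386 X -0.018 0.057 Y -0.054 0.057
side 443 X -0.105 -0.03 Y -0.054 0.057
lid deg 97.33986630540657 top 0.2867600632995261
```

View pics/v7.png

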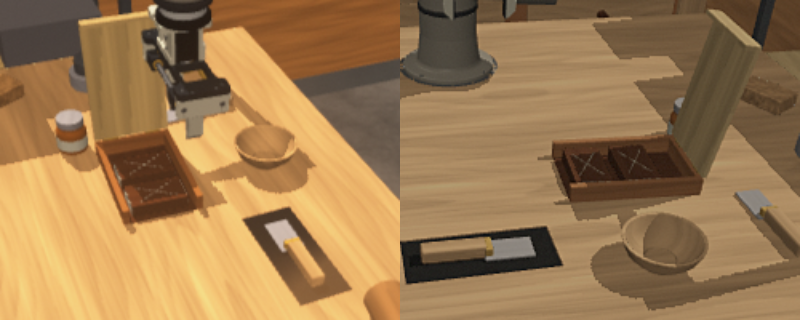

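Both blanks are wholly inside, at x -105 to -30 and -18 to 57 mm; the lid is at 97° and the scraper is on its mat. Now I'll close the lid from behind with closed fingertips.

```bash
cat > cl.py <<'E'
from h import *
def cp(t,rho=.215,e=0.):
    th=np.deg2rad(t);c,s=np.cos(th),np.sin(th)
    return bx(.120-rho*c+.004*s+.0095*1,0,.036+rho*s+.004*c+.011+e)
E
python3 - <<'E'
from cl import *
r.gripper_to(0)
o=q(YB-np.pi/2)
p=np.array(readout.read_ee_pos())
r.movel([p[0],p[1],.38],feed=.2,attitude=o)
tgt=bx(.215,0,.38); print(r.solve_ik(tgt,o))
r.movel(tgt,feed=.2); st('over')
s=cp(97); b=bx(.200,0,s[2]); r.movel(b,feed=.12); st('behind')
r.movel(s,feed=.04); st(97)
for t in np.arange(92,50,-6): r.movel(cp(t),feed=.07); st(t)
cap('scene','c8'); cap('side','s8')
a=np.hstack([cv2.resize(cv2.imread('pics/s8.png')[60:260,150:400],None,fx=1.6,fy=1.6),cv2.resize(cv2.imread('pics/c8.png')[90:290,220:470],None,fx=1.6,fy=1.6)])
cv2.imwrite('pics/v8.png',a)
E
```

```text
[ 6.25574440e-01  6.85223684e-01  5.73642569e-01 -4.44089210e-16
  1.88272640e+00 -2.46540367e+00]Traceback (most recent call last):
  File "<stdin>", line 7, in <module>
station.MotionError: the arm cannot follow that straight line within its joint ranges
```

Run:
```python
from cl import *
print(np.round(readout.read_joint_pos(),2)); st()
p=np.array(readout.read_ee_pos())
for a in (YB-np.pi/2,YB+np.pi/2):
    y=np.array([np.cos(a),np.sin(a),0]);z=np.array([0,0,-1.])
    o=Ro.from_matrix(np.c_[np.cross(y,z),y,z]).as_quat()[[3,0,1,2]]
    for f in np.linspace(0,1,6):
        for h in (.38,.36):
            s=r.solve_ik([*(p[:2]+f*(bx(.215,0,0)[:2]-p[:2])),h],o); print(round(a,2),round(f,1),h,None if s is None else np.round(s,2))
    s=r.solve_ik(bx(.2,0,.26),o);print('behind',s is not None and np.round(s,2))
```

```text
[-0.18  0.21  1.32 -0.    1.61  3.01]
 50.8 [ 0.4932 -0.0131  0.3799] F [ 0.  -0.  -0.2] w 0.0007
-0.05 0.0 0.38 [-0.18  0.21  1.32 -0.    1.61 -0.13]
-0.05 0.0 0.36 [-0.18  0.22  1.37 -0.    1.56 -0.13]
-0.05 0.2 0.38 [ 0.01  0.24  1.29 -0.    1.62  0.06]
-0.05 0.2 0.36 [ 0.01  0.24  1.33 -0.    1.57  0.06]
-0.05 0.4 0.38 [ 0.2   0.3   1.21 -0.    1.64  0.25]
-0.05 0.4 0.36 [ 0.2   0.3   1.25 -0.    1.59  0.25]
-0.05 0.6 0.38 [ 0.37  0.39  1.07 -0.    1.68  0.42]
-0.05 0.6 0.36 [ 0.37  0.39  1.12 -0.    1.63  0.42]
-0.05 0.8 0.38 [ 0.51  0.51  0.87 -0.    1.75  0.56]
-0.05 0.8 0.36 [ 0.51  0.51  0.93 -0.    1.7   0.56]
-0.05 1.0 0.38 [ 0.63  0.69  0.57 -0.    1.88  0.68]
-0.05 1.0 0.36 [ 0.63  0.68  0.64 -0.    1.82  0.68]
behind [ 0.61  0.65  0.95 -0.    1.54  0.66]
3.09 0.0 0.38 [-0.18  0.21  1.32 -0.    1.61  3.01]
3.09 0.0 0.36 [-0.18  0.22  1.37 -0.    1.56  3.01]
3.09 0.2 0.38 [ 0.01  0.24  1.29 -0.    1.62 -3.08]
3.09 0.2 0.36 [ 0.01  0.24  1.33 -0.    1.57 -3.08]
3.09 0.4 0.38 [ 0.2   0.3   1.21 -0.    1.64 -2.89]
3.09 0.4 0.36 [ 0.2   0.3   1.25 -0.    1.59 -2.89]
3.09 0.6 0.38 [ 0.37  0.39  1.07 -0.    1.68 -2.73]
3.09 0.6 0.36 [ 0.37  0.39  1.12 -0.    1.63 -2.73]
3.09 0.8 0.38 [ 0.51  0.51  0.87 -0.    1.75 -2.58]
3.09 0.8 0.36 [ 0.51  0.51  0.93 -0.    1.7  -2.58]
3.09 1.0 0.38 [ 0.63  0.69  0.57 -0.    1.88 -2.47]
3.09 1.0 0.36 [ 0.63  0.68  0.64 -0.    1.82 -2.47]
behind [ 0.61  0.65  0.95 -0.    1.54 -2.48]
```

Joint 6 would cross its limit on that line, so I'll use the other half turn.

Run:
```python
from cl import *
a=YB-np.pi/2; y=np.array([np.cos(a),np.sin(a),0]);z=np.array([0,0,-1.])
o=Ro.from_matrix(np.c_[np.cross(y,z),y,z]).as_quat()[[3,0,1,2]]
p=np.array(readout.read_ee_pos())
r.move_to(p,o)
r.movel(bx(.215,0,.38),feed=.2); st('over')
s=cp(97); r.movel(bx(.200,0,s[2]),feed=.12); st('behind')
r.movel(s,feed=.04); st(97)
for t in np.arange(92,50,-6): r.movel(cp(t),feed=.07); st(t)
cap('scene','c8'); cap('side','s8')
a=np.hstack([cv2.resize(cv2.imread('pics/s8.png')[60:260,150:400],None,fx=1.6,fy=1.6),cv2.resize(cv2.imread('pics/c8.png')[90:290,220:470],None,fx=1.6,fy=1.6)])
cv2.imwrite('pics/v8.png',a)
```

```text
over 56.0 [0.5194 0.469  0.3803] F [-0.4  0.1 -1. ] w 0.0005
behind 57.2 [0.5189 0.4547 0.2609] F [-0.8 -1.  -0.1] w 0.0003
97 58.3 [0.5164 0.4141 0.2596] F [-0.1 -0.7 -1. ] w 0.0005
92 58.8 [0.5157 0.3949 0.262 ] F [-0.6  0.8  0.7] w 0.0006
86 59.2 [0.5146 0.3724 0.2619] F [ 0.2  0.9 -0.3] w 0.0003
80 59.7 [0.5134 0.3501 0.2595] F [-0.2 -0.5 -0.1] w 0.0003
74 60.2 [0.5122 0.3281 0.2547] F [-0.4 -0.3 -0.1] w 0.0005
68 60.7 [0.5111 0.3068 0.2478] F [-0.3 -0.1 -0.8] w 0.0004
62 61.1 [0.5101 0.2863 0.2386] F [-0.2  0.5 -0.7] w 0.0001
56 61.6 [0.5091 0.2668 0.2273] F [ 1.1 -0.3 -0.6] w 0.0003
```

View pics/v8.png

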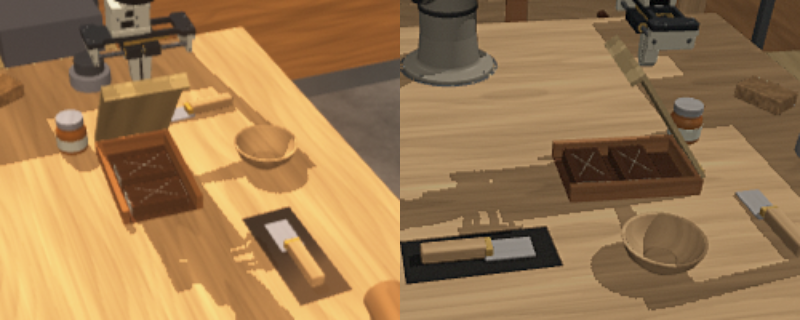

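The lid is following the fingers smoothly at about 55° with both blanks clear. I'll lower it slowly to shut, then retreat.

Run:
```python
from cl import *
for t in np.arange(50,7,-6): r.movel(cp(t),feed=.06); st(t)
for t in (5,3,1.5): r.movel(cp(t),feed=.03); st(t)
print(r.movel(cp(0,e=-.004),feed=.015,until_force=8)); st('shut')
p=np.array(readout.read_ee_pos()); r.movel([p[0],p[1],.25],feed=.12); r.move_to([.5,0,.35],readout.read_tcp_rot())
cap('scene','c9'); cap('side','s9'); st('away')
z=np.load('pics/s9.npz'); W=world('side',z['d'],z['T']); c,s=np.cos(YB),np.sin(YB)
D=W[...,:2]-B; X=D[...,0]*c+D[...,1]*s; Y=-D[...,0]*s+D[...,1]*c; Z=W[...,2]
for x in(-.11,-.05,.03,.1):
    k=(abs(Y)<.07)&(abs(X-x)<.012)&(Z>.02)&(Z<.08); print(x,k.sum(),np.median(Z[k]) if k.any() else None)
```

```text
50 62.2 [0.5082 0.2487 0.2141] F [-0.3 -0.3  0.2] w 0.0006
44 62.8 [0.5073 0.2321 0.199 ] F [ 0.5 -0.6  0.2] w 0.0006
38 63.3 [0.5065 0.2171 0.1823] F [ 0.  -0.7  1. ] w 0.0006
32 63.8 [0.5058 0.2038 0.1641] F [ 0.4 -0.  -0.6] w 0.0006
26 64.3 [0.5053 0.1926 0.1446] F [ 0.   0.4 -0.2] w -0.0
20 64.9 [0.5048 0.1835 0.124 ] F [0.7 0.1 0.9] w 0.0004
14 65.4 [0.5044 0.1765 0.1025] F [-0.   0.2  0.8] w 0.0004
8 65.9 [0.5041 0.1718 0.0805] F [0.4 0.  0. ] w 0.0004
5 66.4 [0.5041 0.1705 0.0696] F [-0.1  0.9 -0.4] w 0.0006
3 66.8 [0.504  0.1698 0.062 ] F [0.5 0.3 0.7] w 0.0004
1.5 67.2 [0.504  0.1694 0.0564] F [0.3 0.1 0.4] w 0.0004
True
shut 67.6 [0.5044 0.1694 0.0512] F [-1.7 -0.5  7.1] w 0.0004
away 70.3 [0.4998 0.0013 0.3488] F [-0.   0.3  0.3] w 0.0007
-0.11 263 0.04200895907883839
-0.05 212 0.04261981778199653
0.03 189 0.04244774516354666
0.1 181 0.04298516072195513
```

View pics/c9.png

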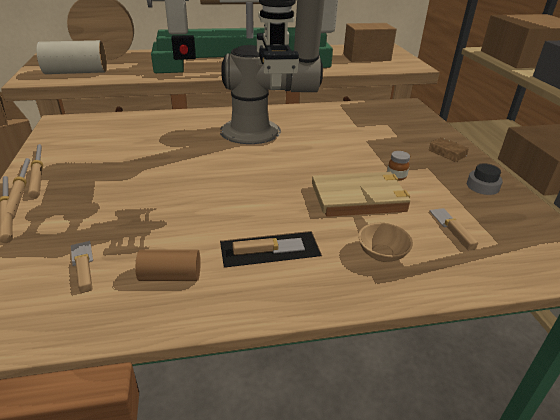

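The lid is level and shut at (360,193), the scraper is wholly on its mat at (270,246), and the bowl, jar and log look unmoved. Handing in.

```bash
python3 -c "
from h import *
r.sleep(.5); print(ticket.close_job())"
```

```text
the job is handed in; nothing more can be done
None
```

The job is handed in: I levered the lid open with the scraper, slid both blanks present wholly inside, lowered the lid gently until shut, and left the scraper wholly on its mat, with the bowl, jar and log untouched.

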